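Dispense the orange roller from the two-lane feeder

TASK

Deliver the orange roller: push the blue catch tray sideways by its post until it is right against the end stop under the lane that holds the orange roller, then press down that lane's yellow paddle so that the gate lifts and the roller rolls into the tray, and let the paddle come back up. Do not touch or pick up the rollers, do not press the other lane's paddle, and leave the black roller and everything else on the table where they are.

Things in the scene. Friction and masses are not known exactly. Their poses are not given: they have to be found in the camera images.
- feeder: Roller feeder, base 270 x 250 x 10 mm. Origin: centre of its underside; x points downhill along the lanes (to the tray), y to the left lane, z up. Lane centres y = +65 (left), -65 (right), 56 wide inside; floor slopes 0.21 rad from x = -40 to the open lip at x = 60, z = 52. Wall tops up to 102, blue pivot cheeks (x = -44..-26) up to 135. Rubber end stops x = 73..129, y = +-114, 28 high.
- lever_left (a joint): Rocker over the left lane, hinged at feeder x = -40, z = 120: yellow paddle at the rear (robot) end, clear gate at the front end, before the roller. Rad: 0 = gate shut; 0.45 = stop, paddle 30 mm lower, gate 30 mm higher. From about 0.31 the roller passes and rolls out by itself within 1 s. A spring shuts it when let go; the paddle takes 3 N to start, 8 N at the stop.
- lever_right (a joint): The same lever over the right lane.
- paddle_left (a point): Centre of the top face of the left lever's yellow paddle (34 x 36 mm, 6 thick), at feeder (-100, +65, 148) mm with the gate shut; it moves with the lever: at the stop about 30 mm lower and 6 mm further back (-x of the feeder).
- paddle_right (a point): The same point on the right lever's yellow paddle, at feeder (-100, -65, 148) mm with the gate shut.
- tray (a joint): Slide of the blue catch tray along the feeder's y axis in front of the lane lips, in m: 0 = midway between the lanes, +0.065 = against the left stop, right under the left lane's lip, -0.065 = against the right stop, right under the right lane's lip. It stays where it is left; pushing takes about 2 N.
- tray_post (a point): Centre of the top of the red-topped steel push post on the tray's far wall: 18 mm wide (feeder y), 11 thick, at feeder x = 141, top at z = 118; the post stands free above the tray's far rim (z = 72). Moves with the tray. Push it sideways.
- tray_floor (a point): Centre of the tray's inner floor, at feeder x = 101, z = 19. The tray is 70 (x) by 76 (y) mm outside, walls 4 thick; its side walls rise to z = 59, the wall at the chute to z = 40.
- orange_roller: The wanted part: loose orange roller, 30 mm diameter, 50 long, 60 g, lying across its lane behind the gate (left or right lane, varies). Origin at its centre, y along its axis; starts at feeder x = 1, z = 80.
- black_roller: The other part: same size in black rubber, lying in the other lane. Must stay there.
- glue: Bystander, loose: yellow glue bottle with a white cap, 52 mm across, height 130 mm. Origin: on its underside.
- screwdriver: Bystander, loose: screwdriver lying flat.
- offcut: Bystander, loose: chipboard offcut with a white face, 100 x 60 x 18 mm. Origin: on its underside.
- cup: Bystander, loose: black plastic cup, 76 mm across, height 90 mm. Origin: on its underside.
- wrench: Bystander, loose: wrench lying flat.
- jar: Bystander, loose: jar with blue lid, 60 mm across, height 70 mm. Origin: on its underside.
- spare_wheel: Bystander, loose: green disc wheel lying flat, 60 mm across, height 24 mm. Origin: on its underside.

How it is judged:
By the outcome, as a careful person would: the job done as asked, in the order asked, and still so for the second after the job is handed in, with the robot touching nothing.
It also fails if it takes over 42 s, if anything falls off the work surface, if the arm or the gripper's body presses on something with over 40 N, if the wrist force passes 120 N, or if a joint passes its speed limit or range.

ROBOT

A 7-joint arm with a two-finger parallel gripper is mounted at the origin on the work surface. World frame = base frame: x ahead of the robot, y to its left, z up, the work surface at z = 0. Lengths are in mm, angles in rad, forces in N, time in s.
With the tool pointing down it reaches from about 425 to 1025 mm from the base axis. Payload 9.4 kg.
Tool frame: the origin (TCP) lies at the very end of the fingers, on their centre line; the grasp point (between the pads) lies 19 mm behind it (bot.pinch_z is the distance from the TCP to the grasp point, in mm); z points along the fingers, y is the line along which they close (so a half turn about z gives the same grasp; the last joint's range is limited). The gripper opens to 85 mm and grips with 20 to 120 N. Pads are 22 mm wide; open, the fingers measure 114 mm over their backs; the gripper's body (76 mm by 85 mm) begins 54 mm behind the grasp point. The pads swing forward as they close: fully open they stand 13 mm farther back than shut.
Start: joints at [1.053, 0.599, -0.003, 1.599, 0.002, 0.943, -0.08], TCP at [309.322, -655.701, 231.275] pointing down, gripper open.
Joint ranges: [-2.57, 2.57], [-0.35, 1.97], [-1.29, 1.29], [0.11, 2.56], [-1.05, 4.19], [0.11, 1.86], [-2.63, 2.63]. Speed limits (rad/s): [2.22, 2.22, 3.01, 3.01, 3.14, 3.14, 3.14].

INTERFACE

Orientations are given as a 3x3 rotation matrix whose columns are the frame's x, y, z axes.
In Python, from rig import observe, cams, order, bot gives the robot as it stands.
- The arm moves only by the shell command python3 -m jog 'ROWS' [FORCE]. ROWS is JSON, a list of rows, each a list of 7 numbers: the shift along the tool's x, y, z each as a share of 0.2 m, from -1 to 1, then the turn, a rotation vector about the tool's x, y, z each as a share of 90 degrees, from -1 to 1, then the closure, from 0 (fully open) to 1 (shut). A call has exactly 10 rows; each row shifts and turns the commanded pose from where the row before left it, along the tool's axes as they then stand; what a row does not reach is not made up. A row lasts 1/10 s, in which the tool goes at most 50 mm and 8.59 degrees, less where a joint would pass 70% of its speed; a pose out of reach is approached as far as the arm can. A call with a number of a shift or a turn outside -1 to 1 is refused whole. A call with a gripper value outside its range is refused whole. The fingers move at their own pace and stop on an object; FORCE is the grip in N (left out, the last holds). Time passes only in rows, so rows that do not move let the fingers close, or fill a call up. It gives the time, the measured TCP pose, the force, the opening and the grip force at its end, in the units of the state.
- observe(): the state, without advancing time (a new reading comes with each control period).
- cams.read_camera(name): name is "scene" or "top" or "wrist"; returns a dict with "color" (480x640x3 uint8, blue, green, red), "fx", "fy", "cx", "cy" (pixels), "extrinsics" (4x4, takes a point from camera to world coordinates). Camera axes: x right, y down, z forward; pixel columns grow to the right and rows downward; lengths in mm; the calibration is good to about 2 mm. A picture is of the moment at which its call begins. There is no depth.
- order.finish_job(): hands the job in; it is judged then, once.
The state is a dict: "t": time; "joints": joint angles; "qvel": joint speeds; "joint_efforts": joint torques, N m; "position": TCP position; "tool_rot": TCP orientation; "ft_force": force on the tool from outside, world axes, zero at the start; "torque": the same for the moment, N m; "grip_width": opening from 0.0 (shut) to 1.0 (fully open); "finger_force": force on a finger pad.
Only numpy, scipy, OpenCV 4.12 (cv2) and the standard library are available. Lean on these libraries where they do the work, as an engineer would, in place of code of your own. Each camera call takes 0.05 s, during which the arm holds its last target. There are 200 camera calls.

## Working session

There is one attempt and no reset: what is moved stays moved. The work goes in short steps, Python scripts to look and compute and a shell command to move; the robot and the scene stay as the last step left them, time stands still between calls to the robot, and variables do not carry over. Pictures are saved under pics/ and viewed, at most 10 in all, crops included, and the job is handed in when it is done.

```bash
mkdir -p pics
python3 - <<'E'
from rig import observe,cams
import cv2,numpy as np
for n in("scene","top"):
    c=cams.read_camera(n);cv2.imwrite(f"pics/{n}0.png",c["color"]);print(n,c["fx"],c["cx"],c["cy"],np.round(c["extrinsics"],3).tolist())
s=observe();print(s["t"],s["position"],np.round(s["tool_rot"],3).tolist())
E
```

```text
scene 585.9414390518973 324.8932011637091 241.87718719564702 [[0.325, 0.501, -0.802, 1662.993], [0.945, -0.186, 0.267, -353.989], [-0.015, -0.845, -0.535, 856.83], [0.0, 0.0, 0.0, 1.0]]
top 451.6260160361281 322.7906839927004 235.4585613130018 [[0.082, -0.974, 0.211, 318.988], [-0.997, -0.079, 0.022, -5.29], [-0.005, -0.212, -0.977, 1127.695], [0.0, 0.0, 0.0, 1.0]]
0.1 [ 309.10906055 -655.33057812  230.49707746] [[0.904, 0.427, -0.001], [0.427, -0.904, 0.001], [-0.0, -0.001, -1.0]]
```

View pics/scene0.png

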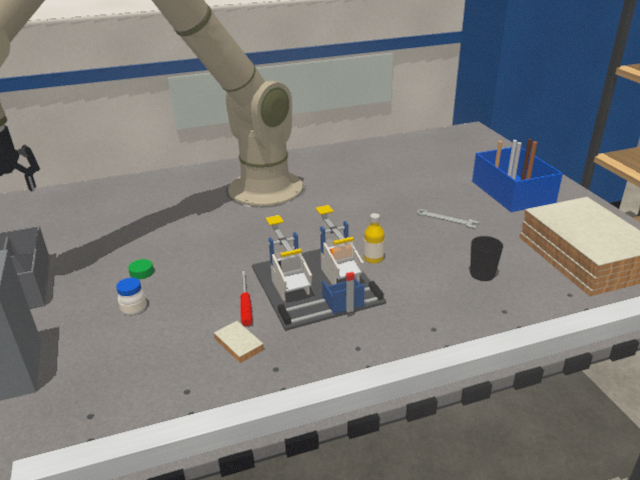

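View pics/top0.png

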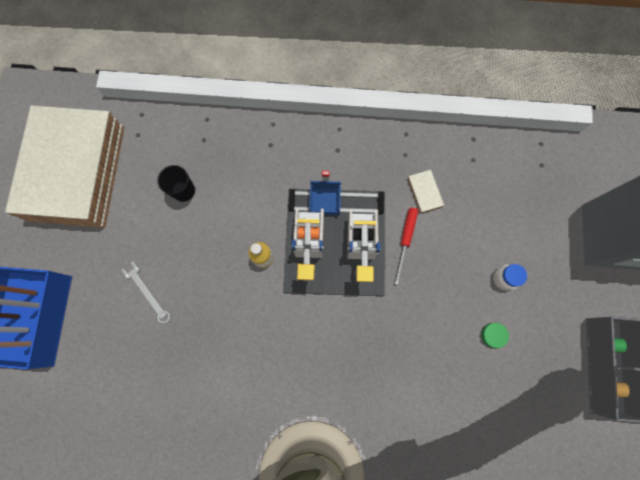

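The orange roller is in the left lane (top view 308,232) and the black one in the right (363,236). The tray is near the middle, with its post top at about (326,174) in top and (350,276) in scene. The paddles are at (306,271) and (365,273) in top.

```bash
cat > loc.py <<'E'
from rig import observe,cams
import cv2,numpy as np
from scipy.optimize import least_squares
def blobs(im,lo,hi,box,amin=8):
    h=cv2.cvtColor(im,cv2.COLOR_BGR2HSV);m=cv2.inRange(h,lo,hi)
    k=np.zeros_like(m);x0,y0,x1,y1=box;k[y0:y1,x0:x1]=m[y0:y1,x0:x1]
    n,_,st,ce=cv2.connectedComponentsWithStats(k)
    return [(ce[i].round(1).tolist(),int(st[i,4])) for i in range(1,n) if st[i,4]>=amin]
def proj(c,P):
    E=c["extrinsics"];q=(np.atleast_2d(P)-E[:3,3])@E[:3,:3]
    return np.c_[q[:,0]/q[:,2]*c["fx"]+c["cx"],q[:,1]/q[:,2]*c["fy"]+c["cy"]]
def world(p,f):
    x,y,a=p[:3];f=np.atleast_2d(f);return np.c_[x+np.cos(a)*f[:,0]-np.sin(a)*f[:,1],y+np.sin(a)*f[:,0]+np.cos(a)*f[:,1],f[:,2]]
E
python3 - <<'E'
from loc import *
Y=((22,150,120),(32,255,255));R=((0,150,80),(6,255,255))
for n,b in(("top",(280,160,390,300)),("scene",(250,195,362,320))):
    c=cams.read_camera(n);print(n,"Y",blobs(c["color"],*Y,b),"R",blobs(c["color"],*R,b,4))
    x0,y0,x1,y1=b;cv2.imwrite(f"pics/{n}1.png",cv2.resize(c["color"][y0-5:y1+20,x0-5:x1+30],None,fx=4,fy=4,interpolation=cv2.INTER_CUBIC))
E
```

```text
top Y [([301.6, 220.6], 12), ([301.5, 271.4], 98)] R [([325.0, 175.0], 5)]
scene Y [([323.9, 209.2], 106), ([274.1, 219.6], 116), ([343.0, 240.3], 77), ([290.8, 252.4], 87)] R [([349.7, 275.9], 49), ([250.4, 311.5], 30)]
```

View pics/top1.png

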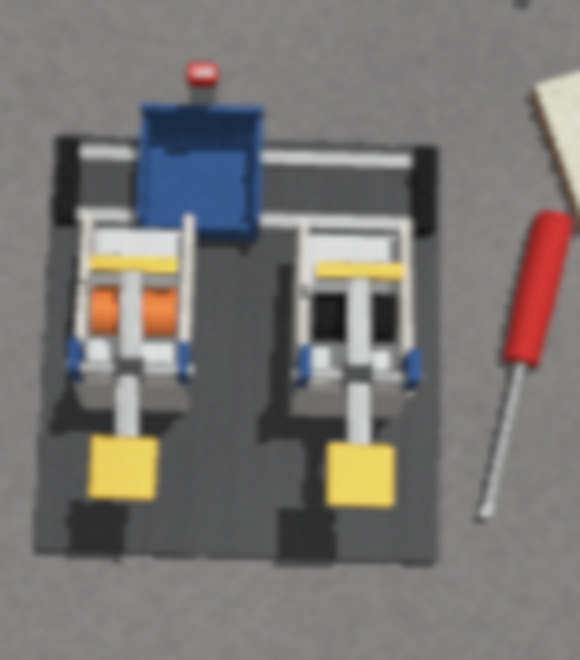

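The crop shows the left paddle at (305.8,271.8), the right paddle at (365.3,273.8), the post top at about (325.7,172.3) and the rear base corners at (283.3,293.2) and (384.2,295.7). I'll fit the pose from these.

Run:
```python
from loc import *
T=cams.read_camera("top");S=cams.read_camera("scene")
f=lambda d:np.array([[-100,65,148],[-100,-65,148],[141,d,118],[-135,125,10],[-135,-125,10]],float)
obs=np.array([[305.8,271.8],[365.3,273.8],[325.7,172.3],[283.3,293.2],[384.2,295.7]])
obs2=np.array([[323.9,209.7],[274.1,220.1]])
def r(p):
    W=world(p,f(p[3]));return np.r_[(proj(T,W)-obs).ravel(),(proj(S,W[:2])-obs2).ravel(),(proj(S,W[2])-[[349.7,274.3]]).ravel()*.6]
o=least_squares(r,[550,0,0,0],loss="soft_l1",x_scale=[100,100,.1,10]);p=o.x;print(p,r(p).round(1))
print("post",world(p,[141,p[3],118]),"padL",world(p,[-100,65,148]),"glue corner")
E=T["extrinsics"]
def ray(u,z):
    d=E[:3,:3]@np.r_[(np.array(u)-[T["cx"],T["cy"]])/T["fx"],1];return E[:3,3]+d*(z-E[2,3])/d[2]
print("glue",ray((256,248),130))
np.save("p.npy",p)
```

```text
[ 5.50352087e+02 -1.16206772e+01  5.41954933e-02  2.76243076e+01] [-0.4 -0.2 -0.3 -0.6 -0.2 -0.1 -0.4 -0.7  0.2 -0.3 -1.  -2.1 -1.  -2.
 -0.7 -1.2]
post [[689.64868836  23.60089631 118.        ]] padL [[446.97792584  47.86699204 148.        ]] glue corner
glue [493.38606296 164.35431571 130.        ]
```

The pose fit is good, with the tray at about +28 mm. I'll close the fingers, align the tool with the feeder and fly to the right of the post.

```bash
python3 -m jog '[[0,0,0,0,0,0.083,1],[0,0,0,0,0,0.082,1],[0,0,0,0,0,0.082,1],[0.13,-0.2,-0.02,0,0,0,1],[0.13,-0.2,-0.02,0,0,0,1],[0.13,-0.2,0,0,0,0,1],[0.13,-0.2,0,0,0,0,1],[0.13,-0.2,0,0,0,0,1],[0.13,-0.2,0,0,0,0,1],[0.13,-0.2,0,0,0,0,1]]' 40
python3 -m jog '[[0.117,-0.166,0,0,0,0,1],[0.117,-0.166,0,0,0,0,1],[0.117,-0.166,0,0,0,0,1],[0.117,-0.166,0,0,0,0,1],[0.117,-0.166,0,0,0,0,1],[0.117,-0.166,0,0,0,0,1],[0.117,-0.166,0,0,0,0,1],[0.117,-0.166,0,0,0,0,1],[0.117,-0.166,0,0,0,0,1],[0.117,-0.166,0,0,0,0,1]]'
python3 - <<'E'
from loc import *
s=observe();print(s["position"],s["tool_rot"].round(3) if hasattr(s["tool_rot"],"round") else s["tool_rot"],s["ft_force"])
p=np.load("p.npy")
for n in ("wrist","scene"):
    c=cams.read_camera(n);cv2.imwrite(f"pics/{n}2.png",c["color"]);print(n,proj(c,world(p,[[141,p[3],118],[-100,65,148]])).round(1))
E
```

```text
t: 1.3
position: [477.1, -364.7, 239.5]
tool_rot: [[0.999, 0.053, 0.0], [0.053, -0.999, -0.0], [0.0, 0.0, -1.0]]
ft_force: [0.3, -0.7, 0.7]
grip_width: -0.002
finger_force: 0.0
t: 2.3
position: [693.1, -21.0, 239.3]
tool_rot: [[0.999, 0.053, 0.0], [0.053, -0.999, -0.0], [0.0, 0.0, -1.0]]
ft_force: [0.8, 0.2, -0.3]
grip_width: 0.001
finger_force: 0.0
[693.12384145 -21.03498187 239.29744606] [[ 0.999  0.053  0.   ]
 [ 0.053 -0.999 -0.   ]
 [ 0.     0.    -1.   ]] [ 0.82733248  0.18135533 -0.3138089 ]
wrist [[264.2 232.9]
 [227.9 518.2]]
scene [[348.5 272.2]
 [322.9 207.6]]
```

View pics/wrist2.png

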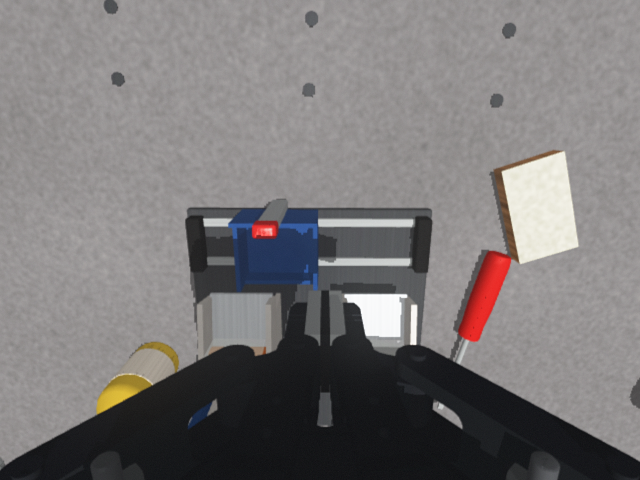

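The fit agrees with the wrist view: post top at (264,230), predicted (264,233). I'll descend and push most of the way.

```bash
python3 -m jog '[[0,0,0.19,0,0,0,1],[0,0,0.19,0,0,0,1],[0,0,0.19,0,0,0,1],[0,0,0.19,0,0,0,1],[0,0,0,0,0,0,1],[0,-0.025,0,0,0,0,1],[0,-0.025,0,0,0,0,1],[0,-0.025,0,0,0,0,1],[0,0,0,0,0,0,1],[0,0,0,0,0,0,1]]'
python3 -m jog '[[0,-0.025,0,0,0,0,1],[0,-0.025,0,0,0,0,1],[0,-0.025,0,0,0,0,1],[0,-0.025,0,0,0,0,1],[0,-0.025,0,0,0,0,1],[0,-0.025,0,0,0,0,1],[0,-0.025,0,0,0,0,1],[0,0,0,0,0,0,1],[0,0,0,0,0,0,1],[0,0,0,0,0,0,1]]'
```

```text
t: 3.4
position: [692.1, -7.2, 88.4]
tool_rot: [[0.999, 0.053, 0.001], [0.053, -0.999, 0.0], [0.001, 0.0, -1.0]]
ft_force: [-0.4, 0.4, 0.0]
grip_width: -0.0
finger_force: 0.0
t: 4.4
position: [689.5, 27.4, 87.0]
tool_rot: [[0.999, 0.053, -0.001], [0.053, -0.999, 0.0], [-0.001, -0.0, -1.0]]
ft_force: [-0.3, 0.4, 0.1]
grip_width: -0.0
finger_force: 0.0
```

```bash
python3 -m jog '[[0,-0.01,0,0,0,0,1],[0,-0.01,0,0,0,0,1],[0,-0.01,0,0,0,0,1],[0,-0.01,0,0,0,0,1],[0,-0.01,0,0,0,0,1],[0,0,0,0,0,0,1],[0,0,0,0,0,0,1],[0,0,0,0,0,0,1],[0,0,0,0,0,0,1],[0,0,0,0,0,0,1]]'
python3 - <<'E'
from loc import *
p=np.load("p.npy")
for n in ("wrist","scene"):
    c=cams.read_camera(n);q=proj(c,world(p,[[141,65,118]]))[0];print(n,q.round(1))
    if n=="scene":cv2.imwrite(f"pics/s3.png",cv2.resize(c["color"][180:340,240:400],None,fx=3.5,fy=3.5))
E
```

```text
t: 5.4
position: [689.1, 37.0, 87.1]
tool_rot: [[0.999, 0.053, -0.0], [0.053, -0.999, -0.0], [-0.0, 0.0, -1.0]]
ft_force: [-0.5, -3.5, -1.2]
grip_width: -0.005
finger_force: 2.1
wrist [255.9 351.7]
scene [364.  268.4]
```

View pics/s3.png

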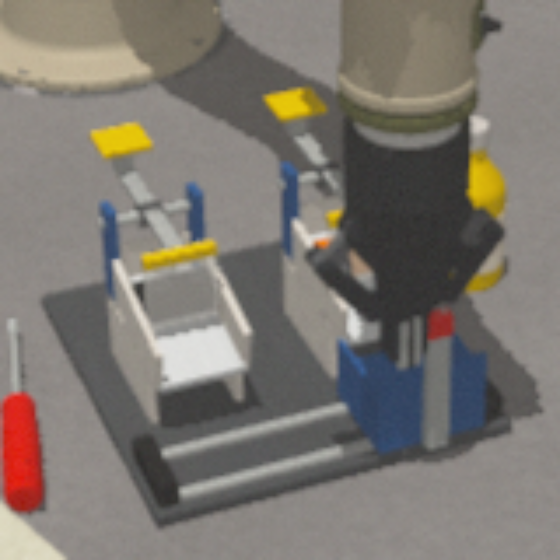

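The fingers push the post, now at about (365.7,271) and close to the stop. I'll keep pushing until the force rises.

```bash
python3 -m jog '[[0,-0.005,0,0,0,0,1],[0,-0.005,0,0,0,0,1],[0,-0.005,0,0,0,0,1],[0,-0.005,0,0,0,0,1],[0,0,0,0,0,0,1],[0,0,0,0,0,0,1],[0,0,0,0,0,0,1],[0,0,0,0,0,0,1],[0,0,0,0,0,0,1],[0,0,0,0,0,0,1]]'
```

```text
t: 6.5
position: [689.1, 37.2, 87.2]
tool_rot: [[0.999, 0.05, -0.0], [0.05, -0.999, -0.004], [-0.0, 0.004, -1.0]]
ft_force: [0.5, -13.8, -2.1]
grip_width: -0.001
finger_force: 6.6
```

The tray is firmly against the stop: 14 N with no travel. I'll retreat, rise and go above the left paddle.

```bash
python3 -m jog '[[0,0.06,0,0,0,0,1],[0,0.06,0,0,0,0,1],[0,0,0,0,0,0,1],[0,0,-0.2,0,0,0,1],[0,0,-0.2,0,0,0,1],[0,0,-0.2,0,0,0,1],[0,0,-0.2,0,0,0,1],[-0.17,-0.03,0,0,0,0,1],[-0.17,-0.03,0,0,0,0,1],[-0.17,-0.03,0,0,0,0,1]]'
python3 -m jog '[[-0.17,-0.03,0,0,0,0,1],[-0.17,-0.03,0,0,0,0,1],[-0.17,-0.03,0,0,0,0,1],[-0.17,-0.03,0,0,0,0,1],[0,0,0.15,0,0,0,1],[0,0,0.15,0,0,0,1],[0,0,0,0,0,0,1],[0,0,0,0,0,0,1],[0,0,0,0,0,0,1],[0,0,0,0,0,0,1]]'
python3 - <<'E'
from loc import *
c=cams.read_camera("top");cv2.imwrite("pics/t4.png",cv2.resize(c["color"][150:310,260:400],None,fx=3.5,fy=3.5))
c=cams.read_camera("scene");cv2.imwrite("pics/s4.png",cv2.resize(c["color"][160:340,240:400],None,fx=3.5,fy=3.5))
E
```

```text
t: 7.5
position: [586.3, 31.1, 247.7]
tool_rot: [[0.999, 0.054, 0.001], [0.054, -0.999, 0.001], [0.001, -0.001, -1.0]]
ft_force: [0.5, 0.5, -0.0]
grip_width: -0.002
finger_force: 0.0
t: 8.5
position: [451.2, 46.9, 188.3]
tool_rot: [[0.999, 0.053, 0.002], [0.053, -0.999, 0.001], [0.002, -0.0, -1.0]]
ft_force: [-0.1, 0.3, 0.2]
grip_width: 0.001
finger_force: 0.0
```

View pics/s4.png

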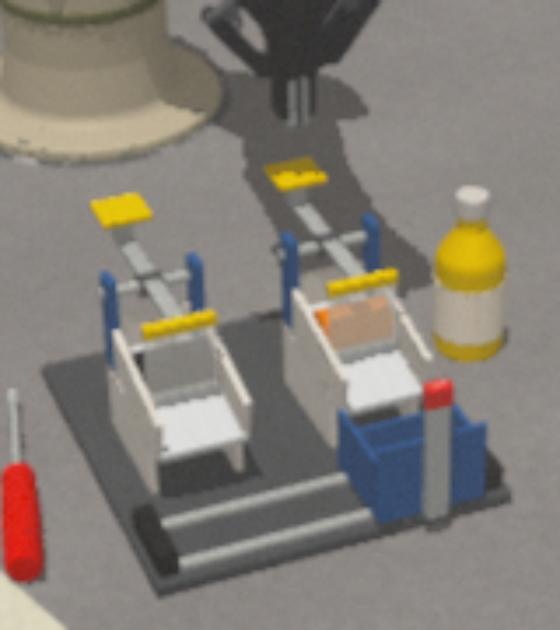

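The tray sits at the stop under the left lane (post top at crop (438,393)), and the fingertips are right over the left paddle. Now I'll press.

```bash
python3 -m jog '[[-0.035,0,0.05,0,0,0,1],[0,0,0.05,0,0,0,1],[0,0,0.05,0,0,0,1],[0,0,0.04,0,0,0,1],[0,0,0.04,0,0,0,1],[0,0,0.04,0,0,0,1],[0,0,0.04,0,0,0,1],[0,0,0.02,0,0,0,1],[0,0,0,0,0,0,1],[0,0,0,0,0,0,1]]'
python3 -m jog '[[0,0,0.01,0,0,0,1],[0,0,0,0,0,0,1],[0,0,0,0,0,0,1],[0,0,0,0,0,0,1],[0,0,0,0,0,0,1],[0,0,0,0,0,0,1],[0,0,0,0,0,0,1],[0,0,0,0,0,0,1],[0,0,0,0,0,0,1],[0,0,0,0,0,0,1]]'
python3 - <<'E'
from loc import *
c=cams.read_camera("scene");cv2.imwrite("pics/s5.png",cv2.resize(c["color"][160:340,240:400],None,fx=3.5,fy=3.5))
E
```

```text
t: 9.6
position: [439.0, 46.0, 120.6]
tool_rot: [[0.999, 0.053, -0.009], [0.053, -0.999, -0.001], [-0.009, 0.001, -1.0]]
ft_force: [-12.4, 0.8, 14.5]
grip_width: 0.001
finger_force: 9.1
t: 10.6
position: [439.0, 45.9, 119.6]
tool_rot: [[0.999, 0.053, -0.008], [0.053, -0.999, -0.001], [-0.008, 0.0, -1.0]]
ft_force: [-16.1, 1.2, 34.8]
grip_width: -0.002
finger_force: 19.3
```

View pics/s5.png

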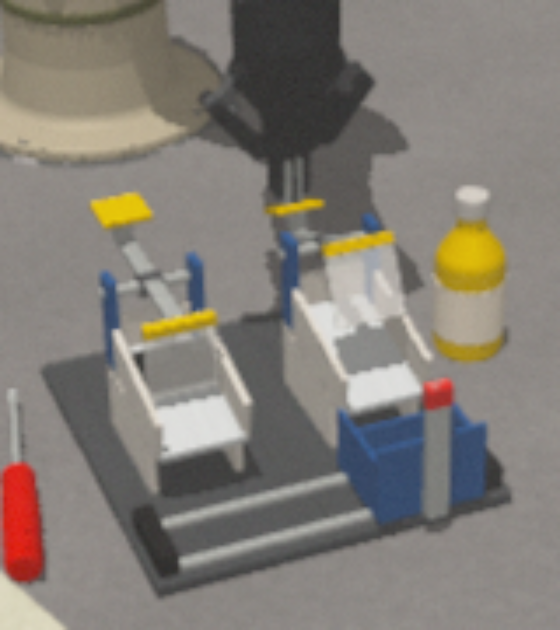

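The gate is up and the lane is empty, so the roller has rolled out. I'll release the paddle upward and check the tray.

```bash
python3 -m jog '[[0,0,-0.05,0,0,0,1],[0,0,-0.05,0,0,0,1],[0,0,-0.1,0,0,0,1],[0,0,-0.2,0,0,0,1],[0,0,-0.2,0,0,0,1],[-0.1,0.2,-0.1,0,0,0,1],[0,0.24,0,0,0,0,1],[0,0.24,0,0,0,0,1],[0,0,0,0,0,0,1],[0,0,0,0,0,0,1]]'
python3 - <<'E'
from loc import *
a=cams.read_camera("top")["color"][150:310,260:400];b=cams.read_camera("scene")["color"][180:340,240:400]
cv2.imwrite("pics/f.png",cv2.resize(np.hstack([a,b]),None,fx=2.6,fy=2.6))
E
```

```text
t: 11.65
position: [430.6, -91.4, 258.9]
tool_rot: [[0.999, 0.05, -0.0], [0.05, -0.999, -0.0], [-0.0, 0.0, -1.0]]
ft_force: [0.4, 0.6, -1.0]
grip_width: 0.0
finger_force: 0.0
```

View pics/f.png

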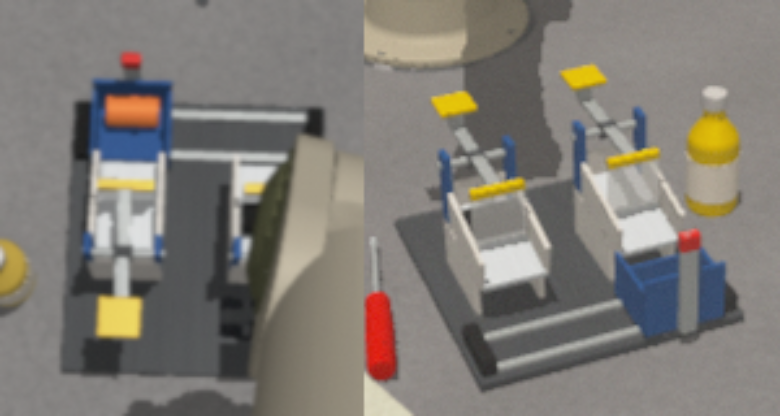

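The orange roller lies in the tray (crop (133,110)), the left paddle is back up with the gate shut, and the tray is at the stop.

```bash
python3 -c "
from rig import order;print(order.finish_job())"
```

```text
the job is handed in; nothing more can be done
None
```

The orange roller is in the blue tray, which sits against the left end stop; the left paddle is back up with its gate shut, the other paddle was not pressed, and the job was handed in at about 12 s.

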